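# Uncover the candling lamp and present the egg to the inspection camera

### The job

Swing the steel lever all the way over so that its brass shutter uncovers the lamp aperture and stays open, then lift the egg out of the blue egg cup and present it to the small inspection camera: the egg's middle 15 cm straight above the centre of the aperture, its blunt lower end pointing straight down the camera's line of sight into the lens. Finish while still holding the egg there, motionless in the air; leave the cup standing where it is, and do not disturb the magnifier, the pewter dish or the eggs in the tray.

Things in the scene. Friction and masses are not known exactly. Their poses are not given: they have to be found in the camera images.
- egg: The brown hen's egg that stands in the blue egg cup, about 62 g, blunt end down and pointed end up, round about its long axis. 44 mm across at its widest, 58 mm long. Origin on its long axis in the middle of its widest part (a 7 mm high straight band), which is the egg's middle: 25.5 mm above the blunt end and 32.5 mm below the pointed end, and about 67 mm above the table at the start. z runs along the long axis towards the pointed end.
- egg_cup: Blue ceramic egg cup, loose, 48 mm high, about 120 g; foot 46 mm across, bowl 38 mm across outside at the rim (narrower than the egg), 32 mm inside. The egg rests on its rim, 19 mm below the egg's middle. Origin at the centre of its underside, z up.
- shutter (a joint): Angle of the shutter lever about its level hinge: 0 = shut (lever level, brass disc over the aperture), grows as the free end is raised, 1.57 = upright, 2.5 = fully open at its stop (leaning back on the far side of the hinge). Moves easily; it drops shut by its own weight if let go before about 1.75, and drops open to the stop if let go beyond that. About 180 g.
- shutter_grip (a point): Middle of the lever's handle, a round steel bar 12 mm thick and 50 mm long that runs along the lever at its free end; 35 mm above the table when shut and 115 mm from the hinge axis. Moves with the lever. A 48 mm brass disc hangs 20 to 24 mm under the lever, 60 mm from the hinge.
- shutter_hinge (a point): Point on the level hinge axis of the lever, 35 mm above the table, 60 mm beside the aperture centre. The axis runs at right angles to the line from here to the handle; two small bracket cheeks stand here up to 44 mm above the table.
- aperture (a point): Centre of the lamp aperture (34 mm pale round window, under the brass shutter while that is shut), on top of a 10 mm thick aluminium plate 100 x 150 mm fixed on the table. Its x axis points horizontally towards the camera's side and its y axis from the hinge towards the handle of the shut lever.
- view (a point): The presentation point in the air, 150 mm straight above the aperture centre; here the egg's middle is to be held.
- camera: Small grey cylindrical inspection camera (32 mm thick, 46 mm long), fixed on the lamp plate on the side away from the robot. Origin at the centre of its lens, about 64 mm above the table and 80 mm horizontally from the aperture centre; its z axis is the line of sight, from the lens up to the presentation point 125 mm away, leaning 40 degrees from vertical.
- magnifier: Round magnifying glass lying flat, 81 mm across and 9 mm thick, with a 90 mm black handle along its +y. Bystander. Origin under the lens centre.
- dish: Round pewter dish, 90 mm across, 20 mm high. Bystander. Origin at the centre of its underside.
- tray_egg_a: One of the three other eggs, same size as the egg in the cup, standing in the white plastic egg tray (192 x 136 x 30 mm with square pockets, fixed). Bystander. Origin in its middle, about 50 mm above the table.
- tray_egg_b: One of the three other eggs, same size as the egg in the cup, standing in the white plastic egg tray (192 x 136 x 30 mm with square pockets, fixed). Bystander. Origin in its middle, about 50 mm above the table.
- tray_egg_c: One of the three other eggs, same size as the egg in the cup, standing in the white plastic egg tray (192 x 136 x 30 mm with square pockets, fixed). Bystander. Origin in its middle, about 50 mm above the table.

How it is judged:
On the way, in this order (a step that is already met when the one before it is completed fails the run):
1. the shutter has been swung open, with the egg still in its cup (value of joint shutter above 2.2 rad and distance between egg and egg_cup below 0.08 m), for 0.2 s.
2. the egg is lifted clear of the cup in the fingers (distance between egg and egg_cup above 0.09 m and height (world z) of egg above 0.09 m and contact force between the fingers and egg above 1 N), for 0.2 s.
At the end, for the whole second after the job is handed in: Shutter above 2.2 rad; egg held still in the fingers, clear of the station, middle within 18 mm of the presentation point, long axis within 0.24 rad of the line of sight, blunt end to the lens; cup upright within 30 mm, bystanders within 20 mm of their starting places (value of joint shutter above 2.2 rad and distance between egg and view below 0.018 m and angle between the z axis of egg and the z axis of camera, either way round below 0.24 rad and angle between egg's own z axis and vertical below 1.2 rad and contact force between the fingers and egg above 1 N and contact force between egg and station below 0.1 N and linear speed of egg below 0.02 m/s and angular speed of egg below 0.2 rad/s and distance of egg_cup from where it was at the start of the episode below 0.03 m and angle between egg_cup's own z axis and vertical below 0.1 rad and distance of each of magnifier, dish, tray_egg_a, tray_egg_b, tray_egg_c from where it was at the start of the episode below 0.02 m); the arm keeps its last pose, push and grip.
It fails at once if a bystander (magnifier, dish or an egg in the tray) is shifted by more than 30 mm (distance of any of magnifier, dish, tray_egg_a, tray_egg_b, tray_egg_c from where it was at the start of the episode above 0.03 m).
It fails at once if the egg cup is knocked over (angle between egg_cup's own z axis and vertical above 0.7 rad).
It also fails if it takes over 50 s, if anything falls off the work surface, if the arm or the gripper's body presses on something with over 40 N, if the wrist force passes 120 N, or if a joint passes its speed limit or range.

### The arm

A 6-joint arm with a two-finger parallel gripper is mounted at the origin on the work surface. World frame = base frame: x ahead of the robot, y to its left, z up, the work surface at z = 0. Lengths are in m, angles in rad, forces in N, time in s.
With the tool pointing down it reaches from about 0.275 to 0.825 m from the base axis. Payload 4.9 kg.
Tool frame: the origin (TCP) lies midway between the tips of the shut fingers; the grasp point (between the pads) lies 19 mm behind it (grip_point_offset is the distance from the TCP to the grasp point, in m); z points along the fingers, x is the direction in which the jaws open and shut, and the axes are right-handed (so a half turn about z gives the same grasp; the last joint's range is limited). The gripper opens to 85 mm and grips with 20 to 120 N. Pads are 22 mm wide; open, the fingers measure 114 mm over their backs; the gripper's body (76 mm by 85 mm) begins 54 mm behind the grasp point. The pads swing forward as they close: fully open they stand 13 mm farther back than shut.
Start: joints at [-1.448, 0.326, -0.193, 1.052, 0, 1.437], TCP at [0.14, -0.532, 0.231] pointing down, gripper open.
Joint ranges: [-2.65, 2.65], [-0.97, 1.79], [-1.3, 1.35], [-1.93, 2.1], [-1.47, 1.37], [-3.14, 3.14]. Speed limits (rad/s): [2.57, 2.57, 3.14, 3.14, 3.14, 3.14].

### API

Orientations are given as a rotation vector (axis times angle).
In Python, from cell import * gives the robot as it stands. Calls block until the motion is done:
- movep(position, orientation): joint-space move of the TCP to a pose.
- move_l(position, velocity=0.15, rot=None, until_force=None): straight line of the TCP; rot=None keeps the orientation; velocity is the mean speed in m/s. With until_force (N) it stops when the force on the tool has changed by that much, and returns True; else False.
- set_joints(angles): joint-space move.
- let_go() and grab(newtons=None): open the fingers fully, or close them until they stop; newtons is the grip in N (None keeps the last).
- sleep(seconds).
- ik(position, orientation): joint angles nearest the present ones, or None.
- get_state(): the state.
- grab_frame(name): name is "side" or "top"; returns a dict with "img" (420x560x3 uint8, red, green, blue), "fx", "fy", "cx", "cy" (pixels), "k1" (the pictures are not rectified: a ray, as slopes to the right and down, at radius r is drawn at 1 + k1 r^2 times it, then the intrinsics apply), "cam_to_world" (4x4, takes a point from camera to world coordinates). Camera axes: x right, y down, z forward; pixel columns grow to the right and rows downward; lengths in m; the calibration is good to about 2 mm. A picture is of the moment at which its call begins. There is no depth.
A pose or a line that the arm cannot do raises MotionError and nothing moves.
- sign_off(): hands the job in, once; it reports no verdict.
Trained networks look in the newest picture that a camera, given by its name, has taken for a name from the list of things; names that differ only in an ending like _2 or _b are one class to them, and where a whole thing is asked for, a point or a joint stands for the part that bears it (a point fixed in the world has none). Each returns a list of dicts, best first, with "score" (0 to 1); they miss things now and then, are a little off and sometimes report something else, mostly with a low value. They report only what shows in the picture. A call takes as long as a camera call.
- spot_in(camera, name): "centre" ([column, row] in pixels, amid what is visible of it).
- silhouettes(camera, name): "mask" (420x560 bool, what is visible of it) and "centre" ([column, row] in pixels, amid what is visible of it).
- tip_of(camera, name): "centre" ([column, row] in pixels: a listed point, or the origin of a listed thing).
The state is a dict: "clock": time; "q": joint angles; "joint_velocities": joint speeds; "tau": joint torques, N m; "position": TCP position; "eef_rot": TCP orientation; "contact_force": force on the tool from outside, world axes, zero at the start; "wrist_torque": the same for the moment, N m; "finger_gap": opening from 0.0 (shut) to 1.0 (fully open).
Only numpy, scipy, OpenCV 4.12 (cv2) and the standard library are available. Lean on these libraries where they do the work, as an engineer would, in place of code of your own. Each camera call takes 0.05 s, during which the arm holds its last target.

## Working session

There is one attempt and no reset: what is moved stays moved. The work goes in short steps, each a Python script; the robot and the scene stay as the last script left them, time stands still between calls to the robot, and variables do not carry over. Pictures are saved under pics/ and viewed, and the job is handed in when it is done.

```bash
mkdir -p pics; ls
python3 - <<'E'
from cell import *
import cv2
s=get_state();print(s)
for n in("side","top"):
    f=grab_frame(n);cv2.imwrite(f"pics/{n}0.png",f["img"][:,:,::-1]);print(n,f["fx"],f["fy"],f["cx"],f["cy"],f["k1"],f["cam_to_world"])
    for t in["egg","egg_cup","shutter_grip","shutter_hinge","aperture","camera","magnifier","dish","tray_egg_a","view"]:
        print(t,[(r["centre"],round(r["score"],2)) for r in tip_of(n,t)][:4])
E
```

```text
pics
{'clock': 0.0, 'q': array([-1.44819448e+00,  3.26930441e-01, -1.93576881e-01,  1.05200164e+00,
       -1.40588312e-05,  1.43661820e+00]), 'joint_velocities': array([-0.0006643 , -0.00018704,  0.00159694, -0.00036236, -0.00151827,
       -0.00094473]), 'tau': array([ 2.13752937e-03, -4.43396688e+01,  2.62442690e+01,  1.55333499e-02,
        4.51161361e-05, -7.97692195e-06]), 'position': array([ 0.1396293 , -0.53138327,  0.23051181]), 'eef_rot': array([-2.48662835e+00,  1.91799134e+00,  1.90619083e-03]), 'contact_force': array([ 0.62681898,  0.265664  , -0.80713458]), 'wrist_torque': array([ 0.05828688, -0.01680568, -0.03494606]), 'finger_gap': 0.9991041749600479}
side 437.66105037294346 437.66105037294346 277.69179287109637 209.62609519769936 -0.11636611697786475 [[-0.9970158  -0.06752785  0.03740961  0.5096981 ]
 [-0.07471958  0.72233351 -0.68749639  0.5482454 ]
 [ 0.01940294 -0.68824    -0.72522357  0.83051568]
 [ 0.          0.          0.          1.        ]]
egg [([313.1, 397.0], 0.78)]
egg_cup [([310.3, 410.0], 0.52)]
shutter_grip [([277.7, 256.4], 0.86), ([317.6, 141.6], 
[... 371 characters left out ...]
0.02298119867562814 [[-0.0075177  -0.99459182  0.10358857  0.41739122]
 [-0.9994119   0.01093897  0.03249908 -0.10942597]
 [-0.03345647 -0.10328334 -0.99408914  1.3325446 ]
 [ 0.          0.          0.          1.        ]]
egg [([142.4, 251.6], 0.75)]
egg_cup [([359.3, 154.0], 0.47), ([148.5, 249.8], 0.41)]
shutter_grip [([271.4, 217.6], 0.66), ([142.8, 253.5], 0.56)]
shutter_hinge [([316.1, 217.0], 0.89)]
aperture [([294.5, 218.1], 0.72)]
camera [([288.0, 186.4], 0.7), ([188.4, 159.5], 0.28)]
magnifier [([189.6, 163.6], 0.86)]
dish [([360.7, 154.5], 0.59)]
tray_egg_a [([413.2, 226.6], 0.71), ([436.1, 205.7], 0.56), ([437.6, 255.0], 0.5)]
view [([293.5, 214.4], 0.7), ([413.0, 228.1], 0.6)]
```

View pics/side0.png

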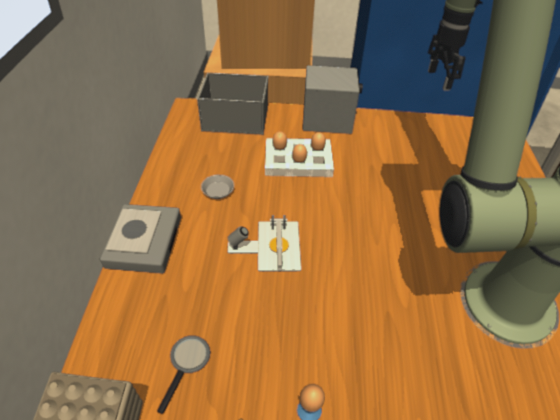

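View pics/top0.png

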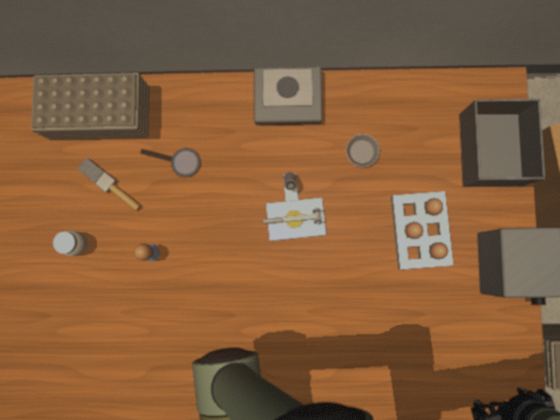

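The side view shows the egg in the cup at (312,398), the lever at (279,245) with its hinge at (277,222), and the camera at (238,237). The top view shows the egg at (144,252), the lever from (266,219) to (318,216), the camera at (290,182) and the tray at (423,231). The detections agree with both pictures, apart from a side "dish" hit on the lamp plate and a top "egg_cup" hit on the dish.

```bash
cat > h.py <<'E'
from cell import *
import numpy as np, cv2
from scipy.spatial.transform import Rotation as R
from scipy.optimize import least_squares
def cam(n):
    f=grab_frame(n); return f
def ray(f,px):
    K=np.array([[f["fx"],0,f["cx"]],[0,f["fy"],f["cy"]],[0,0,1.]])
    u=cv2.undistortPoints(np.array([[px]],float),K,np.array([f["k1"],0,0,0,0]))[0,0]
    M=np.array(f["cam_to_world"]); d=M[:3,:3]@np.array([u[0],u[1],1]); return M[:3,3],d/np.linalg.norm(d)
def atz(f,px,z):
    o,d=ray(f,px); return o+d*(z-o[2])/d[2]
def proj(f,p):
    M=np.linalg.inv(f["cam_to_world"]);q=M[:3,:3]@np.asarray(p)+M[:3,3];x=q[:2]/q[2]
    x=x*(1+f["k1"]*(x@x)); return np.array([f["fx"]*x[0]+f["cx"],f["fy"]*x[1]+f["cy"]])
def tri(rs):
    A=sum(np.eye(3)-np.outer(d,d) for o,d in rs);b=sum((np.eye(3)-np.outer(d,d))@o for o,d in rs)
    return np.linalg.solve(A,b)
E
python3 - <<'E'
from h import *
H=dict(egg=.067,shutter_grip=.035,shutter_hinge=.035,aperture=.010,camera=.064,magnifier=0,dish=0)
fs={n:cam(n) for n in("side","top")}
for t,z in H.items():
    for n in fs:
        for r in tip_of(n,t)[:2]: print(t,n,r["centre"],round(r["score"],2),atz(fs[n],r["centre"],z)[:2].round(4))
for n in fs:
    for nm in("egg","egg_cup","shutter","camera"):
        for r in silhouettes(n,nm)[:2]:
            m=r["mask"];ys,xs=np.nonzero(m);print(nm,n,r["score"],r["centre"],m.sum(),xs.min(),xs.max(),ys.min(),ys.max(), atz(fs[n],r["centre"],.07).round(4))
for n,c in(("side",(215,340,205,275)),("top",(255,335,165,245))):
    f=fs[n]; cv2.imwrite(f"pics/{n}1.png",cv2.resize(f["img"][c[2]:c[3],c[0]:c[1],::-1],None,fx=6,fy=6,interpolation=2))
E
```

```text
egg side [312.2, 394.2] 0.69 [0.4557 0.2625]
egg side [317.4, 141.0] 0.25 [ 0.4566 -0.4547]
egg top [144.9, 252.5] 0.81 [0.4518 0.2671]
egg top [436.6, 206.0] 0.64 [ 0.5618 -0.4686]
shutter_grip side [279.6, 259.2] 0.72 [ 0.5349 -0.0518]
shutter_grip side [190.3, 355.1] 0.54 [0.6894 0.1946]
shutter_grip top [273.3, 220.8] 0.85 [ 0.5317 -0.0573]
shutter_hinge side [278.2, 221.5] 0.92 [ 0.5465 -0.1661]
shutter_hinge top [317.4, 216.8] 0.96 [ 0.5409 -0.1712]
aperture side [279.0, 245.2] 0.67 [ 0.5401 -0.1124]
aperture top [295.1, 220.0] 0.9 [ 0.5355 -0.1137]
camera side [248.1, 232.9] 0.8 [ 0.6114 -0.0986]
camera top [289.6, 187.0] 0.46 [ 0.615  -0.1005]
magnifier side [190.2, 355.8] 0.89 [0.6972 0.1805]
magnifier top [191.5, 160.2] 0.97 [0.7017 0.1645]
dish side [219.9, 190.0] 0.87 [ 0.7152 -0.298 ]
dish top [359.6, 153.2] 0.65 [ 0.7141 -0.2885]
egg side 0.63 [311.4, 395.7] 576 300 324 383 411 [0.4573 0.2664 0.07  ]
egg side 0.34 [277.5, 142.2] 224 272 286 131 149 [ 0.569  -0.4336  0.07  ]
egg_cup side 0.62 [307.6, 414.5] 221 298 320 405 419 [0.4627 0.2996 0.07  ]
shutter side 0.67 [281.3, 246.9] 386 269 288 220 267 [ 0.5324 -0.0597  0.07  ]
camera side 0.76 [239.3, 237.4] 284 227 248 226 245 [ 0.6288 -0.0784  0.07  ]
camera side 0.27 [273.9, 245.4] 2682 227 300 218 271 [ 0.5491 -0.0625  0.07  ]
egg top 0.8 [146.3, 251.5] 259 135 152 243 260 [0.4542 0.2627 0.07  ]
egg top 0.57 [359.7, 151.1] 876 345 378 134 166 [ 0.704  -0.2795  0.07  ]
egg_cup top 0.62 [294.8, 218.5] 408 263 314 210 227 [ 0.5339 -0.1128  0.07  ]
egg_cup top 0.46 [154.4, 248.4] 103 150 159 244 260 [0.4618 0.2422 0.07  ]
shutter top 0.89 [293.8, 219.0] 327 267 313 210 227 [ 0.5327 -0.1103  0.07  ]
camera top 0.46 [289.9, 181.5] 146 284 294 173 188 [ 0.6281 -0.1015  0.07  ]
```

View pics/side1.png

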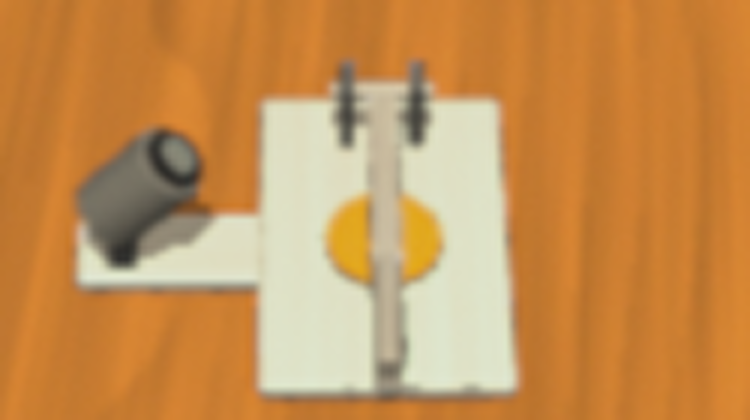

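View pics/top1.png

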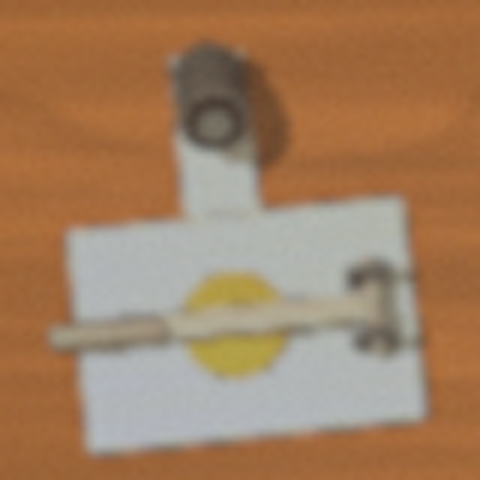

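Run:
```python
from h import *
fs={n:cam(n) for n in("side","top")}
O=[("side",(0,-.06,.035),(278.7,221.7)),("side",(0,0,.015),(279,244.7)),("side",(.08,0,.064),(245,231.3)),
("side",(0,.08,.035),(279.5,267)),
("top",(0,-.06,.035),(317.2,216.3)),("top",(0,0,.015),(294.2,219.2)),("top",(.08,0,.064),(290.7,185.3)),("top",(0,.08,.035),(263.5,221.3))]
dev={}
for n in fs:
    def res(p,sel):
        c,s=np.cos(p[2]),np.sin(p[2])
        return np.concatenate([proj(fs[a],(p[0]+c*q[0]-s*q[1],p[1]+s*q[0]+c*q[1],q[2]))-u for a,q,u in O if a in sel])
for sel in(("side",),("top",),("side","top")):
    r=least_squares(res,[.54,-.11,0],args=(sel,));print(sel,r.x.round(4),r.fun.round(1))
e=[silhouettes(n,"egg")[0]["centre"] for n in("side","top")]
t=[tip_of(n,"egg")[0]["centre"] for n in("side","top")]
print(e,t,tri([ray(fs[n],c) for n,c in zip(fs,e)]),tri([ray(fs[n],c) for n,c in zip(fs,t)]))
for n,c in(("side",(280,345,370,420)),("top",(120,180,225,275))):
    f=fs[n]; cv2.imwrite(f"pics/{n}2.png",cv2.resize(f["img"][c[2]:c[3],c[0]:c[1],::-1],None,fx=8,fy=8,interpolation=2))
```

```text
('side',) [ 0.5399 -0.1089  0.0827] [ 0.2 -0.9 -0.   0.3 -0.3  0.1  0.   0.3]
('top',) [ 0.5379 -0.1111  0.0882] [ 0.  -0.4 -0.1 -0.3  0.3  0.7 -0.2 -0. ]
('side', 'top') [ 0.539  -0.1101  0.0849] [ 0.6 -1.3  0.4 -0.   0.2 -0.2  0.6 -0.1 -0.3 -0.7 -0.5 -0.7 -0.   0.2
 -0.6 -0.6]
[[310.7, 394.9], [145.4, 253.0]] [[311.9, 395.2], [143.4, 253.3]] [0.4544264  0.26492339 0.06812787] [0.45317155 0.26792091 0.07527388]
```

```bash
python3 -c "
import cv2,numpy as np
a=cv2.imread('pics/side2.png');b=cv2.imread('pics/top2.png');b=cv2.copyMakeBorder(b,0,0,0,0,0);a=cv2.resize(a,(390,300));b=cv2.resize(b,(360,300));cv2.imwrite('pics/c2.png',np.hstack([a,b]))"
```

```text
(no output)
```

View pics/c2.png

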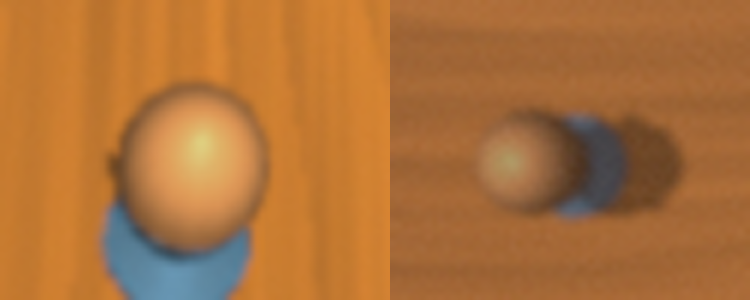

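```bash
cat >> h.py <<'E'
A=np.array([.539,-.110,.010]); W=.085
S=R.from_euler('z',W)
def st(p): return A*[1,1,0]+S.apply(p)     # station point, z above table
def ori(zt,xt):
    z=np.array(zt,float);z/=np.linalg.norm(z);x=np.array(xt,float);x-=z*(x@z);x/=np.linalg.norm(x)
    return R.from_matrix(np.column_stack([x,np.cross(z,x),z])).as_rotvec()
OL=[ori((0,0,-1),S.apply((s,0,0))) for s in(1,-1)]
def lev(a,off=.015): return st((0,-.06+.115*np.cos(a),.035+.115*np.sin(a)-off))
ZF=S.apply((.64279,0,-.76604))
OF=[ori(ZF,S.apply((0,s,0))) for s in(1,-1)]
E
python3 - <<'E'
from h import *
fs={n:cam(n) for n in("side","top")}
print("egg",atz(fs["side"],(312.3,397.8),.07),atz(fs["top"],(143.3,251.7),.07))
print(get_state()["clock"])
for o in OL: print("lever",[ik(lev(a),o) for a in(0,1.2,2.2)])
for o in OF: print("final",ik(st((0,0,.16))+.021*ZF,o))
for y in(-1.57,-.785,0,.525,.785,1.57,3.1,2.4,-2.4): print("pick",y,ik([.455,.265,.044],ori((0,0,-1),(np.cos(y),np.sin(y),0))))
E
```

```text
egg [0.45559185 0.27003205 0.07      ] [0.45373142 0.27037111 0.07      ]
2.7
lever [array([-2.40384633e-01,  5.39041059e-01, -4.79409370e-01,  5.52345898e-01,
       -4.44089210e-16,  1.24541169e+00]), array([-3.65839136e-01,  4.26890672e-01, -3.27714014e-01,  8.16191641e-01,
       -4.44089210e-16,  1.11995719e+00]), array([-5.30521622e-01,  5.13677213e-01, -2.23269576e-01,  8.33849537e-01,
       -4.44089210e-16,  9.55274705e-01])]
lever [array([-2.40384633e-01,  5.39041059e-01, -4.79409370e-01,  5.52345898e-01,
       -4.44089210e-16, -1.89618096e+00]), array([-3.65839136e-01,  4.26890672e-01, -3.27714014e-01,  8.16191641e-01,
       -4.44089210e-16, -2.02163546e+00]), array([-5.30521622e-01,  5.13677213e-01, -2.23269576e-01,  8.33849537e-01,
       -4.44089210e-16, -2.18631795e+00])]
final [-0.5322365   0.15910276 -0.99801845 -0.18641993  0.38120272 -0.49798907]
final [-0.5322365   0.15910276 -0.99801845 -0.18641993  0.38120272  2.64360359]
pick -1.57 [ 0.38715267  0.48812542 -0.48970385  0.59296706  0.         -2.75523631]
pick -0.785 [ 3.87152666e-01  4.88125418e-01 -4.89703846e-01  5.92967063e-01
  4.44089210e-16  2.74294899e+00]
pick 0 [ 0.38715267  0.48812542 -0.48970385  0.59296706  0.          1.95794899]
pick 0.525 [ 3.87152666e-01  4.88125418e-01 -4.89703846e-01  5.92967063e-01
  4.44089210e-16  1.43294899e+00]
pick 0.785 [ 3.87152666e-01  4.88125418e-01 -4.89703846e-01  5.92967063e-01
  4.44089210e-16  1.17294899e+00]
pick 1.57 [ 3.87152666e-01  4.88125418e-01 -4.89703846e-01  5.92967063e-01
  4.44089210e-16  3.87948993e-01]
pick 3.1 [ 0.38715267  0.48812542 -0.48970385  0.59296706  0.         -1.14205101]
pick 2.4 [ 0.38715267  0.48812542 -0.48970385  0.59296706  0.         -0.44205101]
pick -2.4 [ 0.38715267  0.48812542 -0.48970385  0.59296706  0.         -1.92523631]
```

Run:
```python
from h import *
o=OL[0]
p=lev(0); movep(p+[0,0,.12],o)
print(move_l(p,velocity=.12,until_force=8)); s=get_state();print(s["position"],p,s["contact_force"],s["clock"])
f=cam("side");g=cam("top")
cv2.imwrite("pics/l1.png",cv2.resize(np.hstack([f["img"][180:320,200:340],g["img"][150:290,220:360]])[:,:,::-1],None,fx=2.8,fy=2.8,interpolation=2))
```

```text
False
[ 0.53494195 -0.05539483  0.0206202 ] [ 0.53433063 -0.05519857  0.02      ] [-0.28459516  0.40773783 -0.73356962] 6.0833
```

View pics/l1.png

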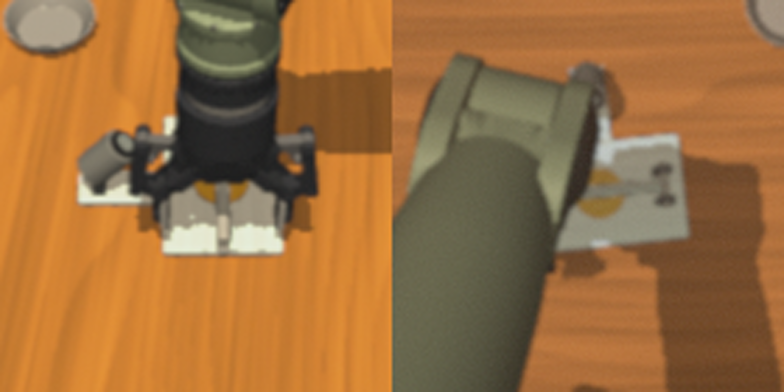

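In the left (side) half of the picture the fingers, at columns 160 and 285, straddle the lever at column 224, so it is centred. I'll grip it and follow the arc.

Run:
```python
from h import *
grab(20); s=get_state();print(s["finger_gap"],s["contact_force"],s["position"],s["clock"])
for a in np.arange(.2,2.25,.2):
    move_l(lev(a),velocity=.12); s=get_state();print(round(a,2),s["contact_force"].round(1),round(s["finger_gap"],3),s["position"].round(3))
f=cam("side");print(s["clock"])
cv2.imwrite("pics/l2.png",cv2.resize(f["img"][140:320,180:360,::-1],None,fx=3,fy=3,interpolation=2))
```

```text
0.12975359724855245 [-1.84543229 -0.01333702  2.76622401] [ 0.53401303 -0.05520502  0.02004928] 6.85
0.2 [-1.3 -1.8 -1.6] 0.13 [ 0.534 -0.058  0.043]
0.4 [-1.  -1.5 -1.9] 0.129 [ 0.535 -0.064  0.064]
0.6 [-0.7 -1.  -1.4] 0.133 [ 0.536 -0.075  0.085]
0.8 [-1.8  0.3 -1. ] 0.13 [ 0.537 -0.09   0.102]
1.0 [-0.5  0.3  0. ] 0.129 [ 0.539 -0.108  0.117]
1.2 [-0.8  3.3  2.2] 0.129 [ 0.541 -0.128  0.127]
1.4 [0.2 1.1 3.3] 0.129 [ 0.543 -0.15   0.134]
1.6 [2.4 1.  3.4] 0.127 [ 0.545 -0.173  0.135]
1.8 [ 2.2 -0.5  6.2] 0.12 [ 0.547 -0.196  0.133]
2.0 [-0.6  0.2  0.3] 0.001 [ 0.547 -0.217  0.124]
2.2 [-0.1  0.3 -0.8] -0.0 [ 0.549 -0.237  0.112]
10.6083
```

View pics/l2.png

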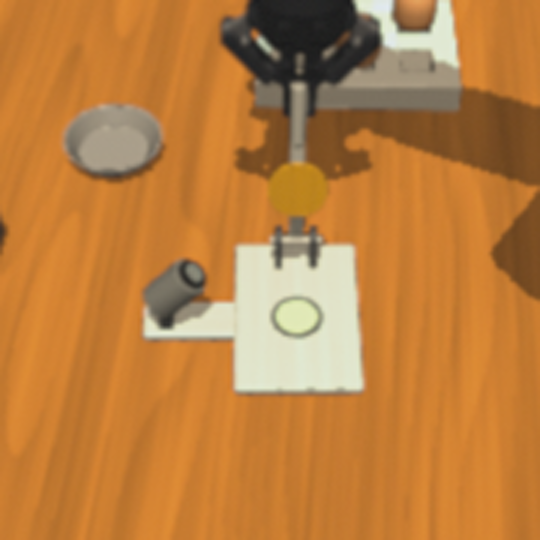

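The lever slipped out past 1.8 rad and is now lying back at its stop. The aperture is uncovered at about pixel (279,245.7). I'll retract straight up and look again.

Run:
```python
from h import *
p=get_state()["position"]; move_l(p+[0,0,.12],velocity=.15); print(get_state()["contact_force"])
let_go()
movep([.42,.20,.30],ori((0,0,-1),(np.cos(1.65),np.sin(1.65),0)))
f=cam("side")
cv2.imwrite("pics/l3.png",cv2.resize(f["img"][140:420,180:360,::-1],None,fx=2.1,fy=2.1,interpolation=2))
print([(r["centre"],r["score"]) for r in tip_of("side","aperture")[:1]],[(r["centre"],r["score"]) for r in tip_of("side","shutter_grip")[:1]],proj(f,st((0,0,.01))),proj(f,lev(2.5,0)))
g=cam("top");cv2.imwrite("pics/l4.png",cv2.resize(g["img"][130:290,100:460,::-1],None,fx=2,fy=2,interpolation=2))
print([(r["centre"],r["score"]) for r in tip_of("top","aperture")[:1]],proj(g,st((0,0,.01))))
print([(r["centre"],r["score"]) for r in silhouettes("side","egg")],[(r["centre"],r["score"]) for r in tip_of("side","egg")])
print(get_state()["clock"])
```

```text
[ 0.20289917  0.02969997 -0.48472732]
[([279.8, 244.1], 0.91)] [([277.9, 170.8], 0.85)] [279.38021192 246.01380611] [279.43188625 174.29708242]
[([296.1, 217.8], 0.72)] [293.6641323  218.67299951]
[([312.4, 393.3], 0.63)] [([312.7, 395.8], 0.58)]
14.425
```

View pics/l3.png

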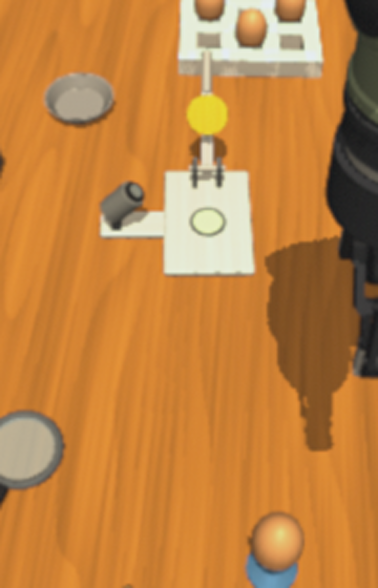

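View pics/l4.png

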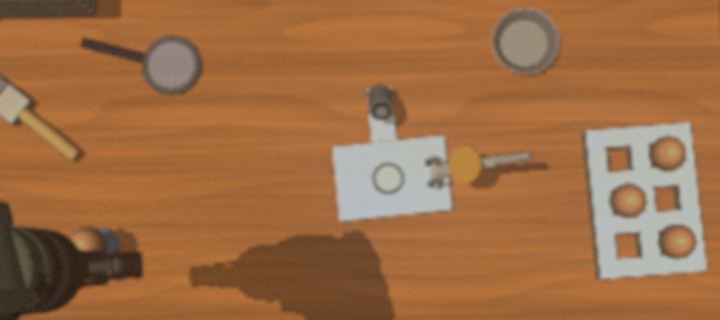

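The lever rests at its stop, the aperture model matches both pictures to within a pixel, and the egg is undisturbed at side (312,397). Next I'll grasp the egg.

Run:
```python
from h import *
y=np.pi/2+W; o=ori((0,0,-1),(np.cos(y),np.sin(y),0))
E=np.array([.4545,.2685,.0])
movep(E+[0,0,.17],o)
print(move_l(E+[0,0,.044],velocity=.1,until_force=6)); s=get_state();print(s["position"],s["contact_force"],s["clock"])
f=cam("side");g=cam("top")
cv2.imwrite("pics/e1.png",cv2.resize(np.hstack([f["img"][300:420,250:390],g["img"][190:310,90:230]])[:,:,::-1],None,fx=2.8,fy=2.8,interpolation=2))
```

```text
False
[0.45500771 0.26872996 0.04459822] [0.34074846 0.28903057 0.21391825] 16.4833
```

View pics/e1.png

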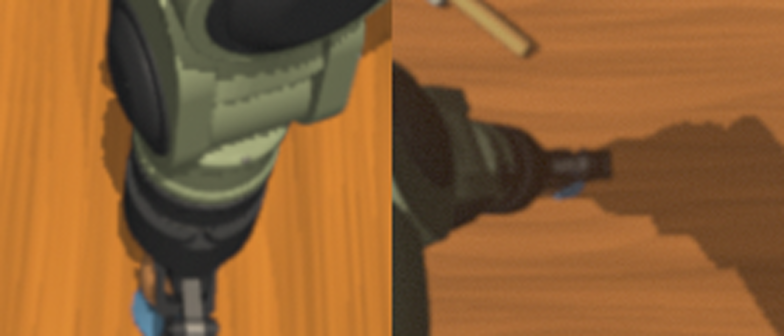

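Run:
```python
from h import *
f=cam("side");g=cam("top")
for l,d in(("plus",.05),("minus",-.05)):
    P=np.array([.4545,.2685,.06])+d*np.array([-np.sin(W),np.cos(W),0]); print(l,proj(f,P),proj(g,P))
for n,fr,c in(("side",f,(285,345,375,420)),("top",g,(130,190,225,270))):
    cv2.imwrite(f"pics/{n}5.png",cv2.resize(fr["img"][c[2]:c[3],c[0]:c[1],::-1],None,fx=6,fy=6,interpolation=2))
a=np.hstack([cv2.imread(f"pics/{n}5.png") for n in("side","top")]);cv2.imwrite("pics/e2.png",a)
```

```text
plus [314.15657909 427.97531171] [125.86273105 253.31112838]
minus [310.89159513 371.94998573] [164.59447676 249.67370076]
```

View pics/e2.png

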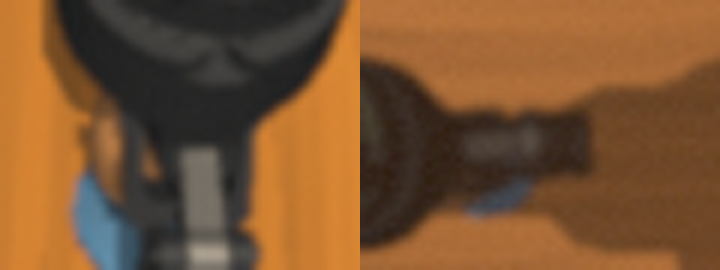

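Run:
```python
from h import *
f=cam("side");g=cam("top")
for z in(.06,.09,.12):
  for l,d in(("plus",.05),("minus",-.05)):
    P=np.array([.4545,.2685,z])+d*np.array([-np.sin(W),np.cos(W),0]); print(z,l,proj(f,P).round(1),proj(g,P).round(1))
print(get_state()["clock"])
```

```text
0.06 plus [314.2 428. ] [125.9 253.3]
0.06 minus [310.9 371.9] [164.6 249.7]
0.09 plus [315.7 422.5] [121.9 253. ]
0.09 minus [312.2 365.1] [161.5 249.3]
0.12 plus [317.4 416.7] [117.7 252.7]
0.12 minus [313.6 357.9] [158.3 248.9]
16.7833
```

Projected against the calibration, the fingers are where I expect them, to within about 2 mm. I'll grip the egg and lift it straight up.

Run:
```python
from h import *
p0=get_state()["position"]
grab(25); s=get_state();print(s["finger_gap"],s["contact_force"])
move_l(p0+[0,0,.03],velocity=.05); move_l(p0+[0,0,.14],velocity=.12); sleep(.3)
s=get_state();print(s["finger_gap"],s["contact_force"],s["position"],s["clock"])
f=cam("side");g=cam("top")
for n in("side","top"):
    print(n,[(r["centre"],r["score"]) for r in silhouettes(n,"egg")[:2]],[(r["centre"],r["score"]) for r in tip_of(n,"egg_cup")[:1]])
cv2.imwrite("pics/e3.png",cv2.resize(np.hstack([f["img"][280:420,250:390],g["img"][190:330,90:230]])[:,:,::-1],None,fx=2.8,fy=2.8,interpolation=2))
```

```text
0.5016658541012061 [-0.58338135 -0.52439743  1.60351059]
0.5052399097232839 [ 0.10519268  0.1601435  -1.10700964] [0.45444613 0.26850199 0.18382494] 19.3667
side [([308.7, 361.6], 0.68)] [([189.5, 354.8], 0.63)]
top [] [([148.7, 250.4], 0.65)]
```

View pics/e3.png

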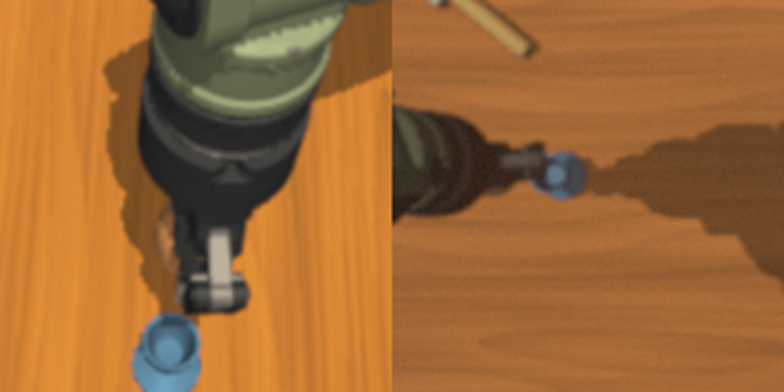

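The egg is held (gap about 43 mm) and the cup still stands at side (310,405). Now I'll carry the egg to the presentation pose.

Run:
```python
from h import *
V=st((0,0,.16)); T=V+.023*ZF
movep(T-.07*ZF,OF[0]); move_l(T,velocity=.06); sleep(.5)
s=get_state();print(s["finger_gap"],s["contact_force"],s["position"],T,s["clock"],(R.from_rotvec(s["eef_rot"]).inv()*R.from_rotvec(OF[0])).magnitude())
f=cam("side");g=cam("top")
for n,fr in(("side",f),("top",g)):
    print(n,proj(fr,V-.0035*ZF),[(r["centre"],r["score"],r["mask"].sum()) for r in silhouettes(n,"egg")[:3]],[(r["centre"],r["score"]) for r in tip_of(n,"egg")[:2]])
    for a in(-.0325,0,.0255): print(proj(fr,V+a*ZF).round(1))
cv2.imwrite("pics/f1.png",cv2.resize(f["img"][160:300,200:380,::-1],None,fx=4,fy=4,interpolation=2))
cv2.imwrite("pics/f2.png",cv2.resize(g["img"][130:290,100:460,::-1],None,fx=2,fy=2,interpolation=2))
```

```text
0.5055400952579757 [-0.00361784 -0.64079735 -0.32068337] [ 0.55374665 -0.10877165  0.142457  ] [ 0.55373079 -0.10874486  0.14238108] 22.9167 0.0001460360118331026
side [282.01241317 201.31784775] [([278.1, 196.6], 0.81, np.int64(232)), ([273.9, 244.7], 0.39, np.int64(2912))] [([281.7, 201.6], 0.62)]
[291.1 194. ]
[280.9 202.2]
[273.2 208.4]
top [293.71921646 213.6315694 ] [([292.7, 212.4], 0.61, np.int64(290))] [([293.8, 210.8], 0.84)]
[294.5 220.7]
[293.6 212.8]
[293.  206.8]
```

View pics/f1.png

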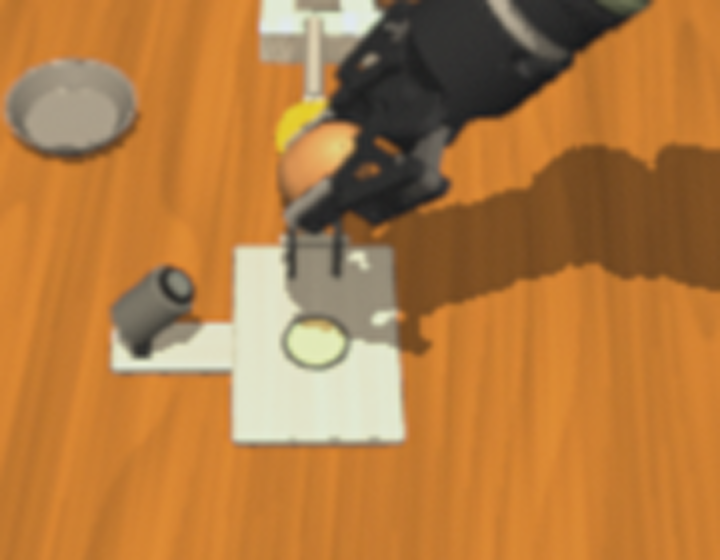

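View pics/f2.png

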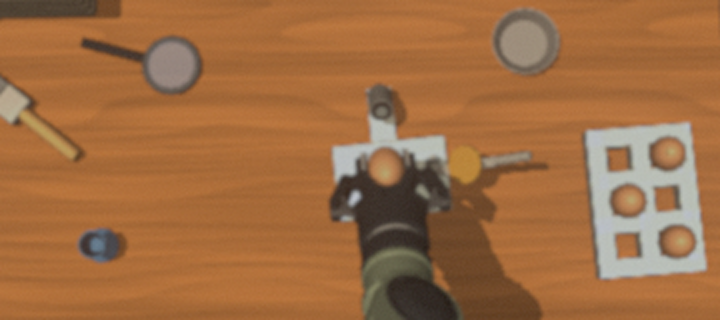

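The egg sits in the fingers over the aperture (side about (281,201), top about (293,213)), and the lever and cup look fine. To check its pose I'll overlay the modelled egg outline at the target.

Run:
```python
from h import *
V=st((0,0,.16)); ez=-ZF; ey=S.apply((0,1,0)); ex=np.cross(ey,ez)
pts=[]
for t in np.linspace(0,np.pi,25):
    z=np.cos(t); z=.0035+.029*z if z>=0 else -.0035+.022*z
    for a in np.linspace(0,2*np.pi,36): pts.append(V+ez*z+.022*np.sin(t)*(ex*np.cos(a)+ey*np.sin(a)))
out=[]
for n,x0,y0 in(("side",245,170),("top",260,180)):
    f=grab_frame(n); im=cv2.resize(f["img"][y0:y0+60,x0:x0+65,::-1],None,fx=6,fy=6,interpolation=2)
    h=cv2.convexHull(np.array([(proj(f,p)-[x0,y0]+.5)*6 for p in pts],np.float32)).astype(np.int32)
    im2=im.copy();cv2.polylines(im2,[h],True,(0,255,0),1);out.append(im2)
    m=silhouettes(n,"egg")[0]["mask"];ys,xs=np.nonzero(m);print(n,xs.min(),xs.max(),ys.min(),ys.max())
cv2.imwrite("pics/f3.png",np.hstack(out))
```

```text
side 269 287 192 210
top 283 301 203 221
```

View pics/f3.png

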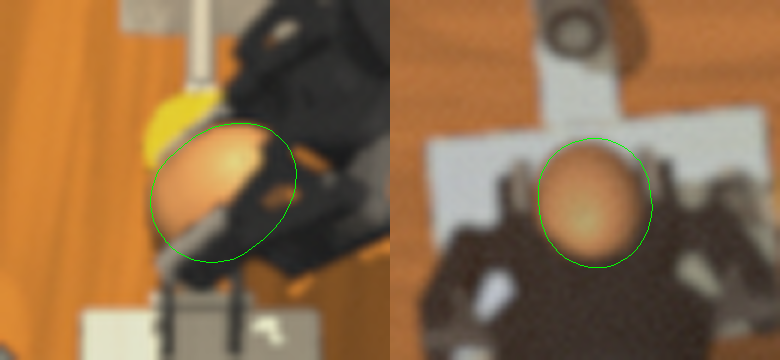

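The outline fits the egg in both views to about a pixel (2–3 mm), and its axis lines up. I'll hand in.

Run:
```python
from h import *
s=get_state();print(s["finger_gap"],abs(s["joint_velocities"]).max(),s["clock"]); sign_off()
```

```text
0.5043947442089358 0.0013286130071165213 23.4167
the job is handed in; nothing more can be done
```

I swung the shutter lever over to its stop, then lifted the egg out of the cup. The arm is holding it at the presentation point with the blunt end towards the lens. I handed in at about 23.4 s of the 50 s allowed; the cell reported no verdict.

- **Egg pose:** drawn at the target pose, the egg's modelled outline matched both pictures to about a pixel, or 2–3 mm. The arm was still (joint speeds about 0.001 rad/s), and the fingers were 43 mm apart on the egg.
- **Shutter:** the handle slipped out of the fingers on its own, somewhere past 1.8 rad, before I had meant to let go. The later pictures show the lever at its open stop and the aperture uncovered.
- **Surroundings:** the cup still stands upright in its place, and the magnifier, dish and tray eggs look undisturbed. I judged those by eye from the last pictures and did not measure them.
- **Wrong detections:** the networks sometimes reported the wrong thing, such as the magnifier or the dish as the egg cup. I ignored those after comparing them with the pictures.

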